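# Taking up the slack spokes of a barrow wheel

### The arm

A 6-joint arm with a two-finger parallel gripper is mounted at the origin on the work surface. World frame = base frame: x ahead of the robot, y to its left, z up, the work surface at z = 0. Lengths are in mm, angles in rad, forces in N, time in s.
With the tool pointing down it reaches from about 275 to 825 mm from the base axis. Payload 5.2 kg.
Tool frame: the origin (TCP) lies at the very end of the fingers, on their centre line; the grasp point (between the pads) lies 19 mm behind it; z points along the fingers, y is the line along which they close (so a half turn about z gives the same grasp; the last joint's range is limited). The gripper opens to 93 mm and grips with 3 to 60 N. Pads are 15 mm wide; open, the fingers measure 128 mm over their backs; the gripper's body (75 mm by 188 mm) begins 65 mm behind the grasp point.
Start: joints at [-1.4, 0.259, 1.535, -0, 1.348, -0.203], TCP at [200.856, -512.017, 218.653] pointing down, gripper open.
Joint ranges: [-3.14, 3.14], [-0.91, 2.08], [0.19, 2.58], [-1.22, 4.36], [0.22, 2.71], [-3.12, 3.12]. Speed limits (rad/s): [2.57, 2.57, 3.14, 3.14, 3.14, 3.14].

### API

Orientations are given as [roll, pitch, yaw] about the fixed x, y, z axes, in that order (R = Rz(yaw) Ry(pitch) Rx(roll)).
In Python, from bench import robot gives the robot as it stands. The module is installed in compiled form; this text tells all that it offers. Calls block until the motion is done:
- robot.move_ptp(position, orientation): joint-space move of the TCP to a pose.
- robot.move_linear(position, ori=None, speed=150, f_stop=None): straight line of the TCP; ori=None keeps the orientation; speed is the mean speed in mm/s. With f_stop (N) it stops when the force on the tool has changed by that much, and returns True; else False.
- robot.move_j(angles): joint-space move.
- robot.move_gripper(opening): opening from 0.0 (shut) to 1.0 (fully open); the grip force is fixed at half the most; returns when the fingers have stopped.
- robot.sleep(seconds).
- robot.inverse_kinematics(position, orientation): joint angles nearest the present ones, or None.
- robot.get_image(name): name is "scene" or "top"; returns a dict with "img" (480x640x3 uint8, blue, green, red), "fovy" (degrees; the focal length in pixels is half the picture's height over the tangent of half this angle, whatever the lens; pixels are square), "cx", "cy" (the principal point, pixels), "eye" and "orientation" of the camera in the world. Camera axes: x right, y down, z forward; pixel columns grow to the right and rows downward; lengths in mm; the calibration is good to about 2 mm. A picture is of the moment at which its call begins. There is no depth.
A pose or a line that the arm cannot do raises robot.MotionError and nothing moves.
- robot.hand_in(): hands the job in; it is judged then, once.
Readings, each from a call of its own:
- robot.current_t(): time.
- robot.current_qpos(): joint angles.
- robot.current_joint_vel(): joint speeds.
- robot.current_joint_efforts(): joint torques, N m.
- robot.current_tcp_pos(): TCP position.
- robot.current_eef_rot(): TCP orientation.
- robot.current_contact_force(): force on the tool from outside, world axes, zero at the start.
- robot.current_ft_torque(): the same for the moment, N m.
- robot.current_gripper_width(): opening from 0.0 (shut) to 1.0 (fully open).
- robot.current_finger_force(): force on a finger pad.
Only numpy, scipy, OpenCV 4.12 (cv2) and the standard library are available. Lean on these libraries where they do the work, as an engineer would, in place of code of your own. Each camera call takes 0.05 s, during which the arm holds its last target. There are 200 camera calls.

### The job

The barrow wheel in the truing stand has three slack spokes at its top. Working in order round the rim from the robot's left to its right, turn each of those three nipples clockwise (as seen from outside the rim) until you feel it bite, then count from there: one quarter turn more on the left one, two on the middle one, one on the right one, finishing each before you turn the next. Do not drag the wheel round in its clamp or knock the things on the table about, and let go of everything at the end.

Things in the scene. Friction and masses are not known exactly. Their poses are not given: they have to be found in the camera images.
- nipple_left (a point): The left-hand (larger y) slack nipple: plain steel square head, 14 mm across flats, 24 mm tall, on a round collar 24 mm across and 5 mm high on the rim bed. The point is the centre of the head's outer end, 29 mm above the bed; z points outward along the nipple's axis, away from the hub; x and y are square to the flats and turn with the head. Its slack, 0.15 to 0.6 rad, is new each time.
- nipple_middle (a point): The middle slack nipple: plain steel square head, 14 mm across flats, 24 mm tall, on a round collar 24 mm across and 5 mm high on the rim bed. The point is the centre of the head's outer end, 29 mm above the bed; z points outward along the nipple's axis, away from the hub; x and y are square to the flats and turn with the head. Its slack, 0.15 to 0.6 rad, is new each time.
- nipple_right (a point): The right-hand (smaller y) slack nipple: plain steel square head, 14 mm across flats, 24 mm tall, on a round collar 24 mm across and 5 mm high on the rim bed. The point is the centre of the head's outer end, 29 mm above the bed; z points outward along the nipple's axis, away from the hub; x and y are square to the flats and turn with the head. Its slack, 0.15 to 0.6 rad, is new each time.
- spoke_left (a joint): How far the left nipple is tightened past its bite, rad, plus = tighter = clockwise seen from outside the rim. Stays 0 over the slack, where the head turns almost freely (0.01 N m); at the bite the collar (dark dot on its side) starts to turn with the head, it takes 0.35 N m to turn (about 0.1 remains felt when held still) and stays where left. Turned back, the head runs free up to 0.75 rad, then loosens the spoke.
- spoke_middle (a joint): How far the middle nipple is tightened past its bite, rad, plus = tighter = clockwise seen from outside the rim. Stays 0 over the slack, where the head turns almost freely (0.01 N m); at the bite the collar (dark dot on its side) starts to turn with the head, it takes 0.35 N m to turn (about 0.1 remains felt when held still) and stays where left. Turned back, the head runs free up to 0.75 rad, then loosens the spoke.
- spoke_right (a joint): How far the right nipple is tightened past its bite, rad, plus = tighter = clockwise seen from outside the rim. Stays 0 over the slack, where the head turns almost freely (0.01 N m); at the bite the collar (dark dot on its side) starts to turn with the head, it takes 0.35 N m to turn (about 0.1 remains felt when held still) and stays where left. Turned back, the head runs free up to 0.75 rad, then loosens the spoke.
- wheel: Steel barrow wheel, upright, tyre off; rim bed 260 mm across, 46 mm wide, edges 6 mm above the bed. Origin at the hub, 183 mm up; x along the axle, away from the robot. Twelve nipples every 30 degrees, 67 mm apart; the top three are slack, the rest tight. Middle one within 7 degrees of vertical, outer two lean 23 to 37 degrees outward. Clamped at its foot; slips round at about 60 N at the rim.
- stand: The grey truing stand, 190 x 280 mm at the base, bolted down, uprights 201 mm high either side of the hub; origin under its centre on the table. A short gauge arm on a post stands 156 mm high beside the rim at the far right.
- tray: A steel tray, 75 x 110 x 22 mm, with two spare nipples; origin under its centre.
- spanner: A steel spanner, 170 mm long, lying flat; origin near its middle.
- grease: A steel grease tin, 68 mm across, 50 mm high; origin under its centre.
- mug: A white mug, 76 mm across, 85 mm high; origin under its centre.
- tofu: A white slab of tofu, 150 x 170 x 55 mm, on a dark wooden board 22 mm thick; origin under its centre.
- knife: A kitchen knife with a red handle, 280 mm long, on the board; origin near the handle's front end.

How it is judged (in metres and radians):
On the way, in this order (a step that is already met when the one before it is completed fails the run):
1. the left nipple is one quarter turn past its bite, the other two not yet tightened (value of joint spoke_left between 1.221 and 1.921 rad and value of joint each of spoke_middle, spoke_right below 0.2 rad), for 0.2 s.
2. then the middle nipple is two quarter turns past its bite, the right one not yet tightened (value of joint spoke_middle between 2.792 and 3.492 rad and value of joint spoke_right below 0.2 rad), for 0.2 s.
3. then the right nipple is one quarter turn past its bite (value of joint spoke_right between 1.221 and 1.921 rad), for 0.2 s.
At the end, for the whole second after the job is handed in: Counted from its bite, the left nipple has been tightened one quarter turn (1.57 rad), the middle one two quarter turns (3.14 rad) and the right one one quarter turn (1.57 rad), each within 0.35 rad (20 degrees), and all are at rest and let go (all of step 3 and value of joint spoke_left between 1.221 and 1.921 rad and value of joint spoke_middle between 2.792 and 3.492 rad and velocity of joint spoke_left between -0.1 and 0.1 rad/s and velocity of joint spoke_middle between -0.1 and 0.1 rad/s and velocity of joint spoke_right between -0.1 and 0.1 rad/s); the robot touches nothing.
It fails at once if the wheel is dragged round in its clamp (the middle nipple carried more than 12 mm round) (distance of nipple_middle from where it was at the start of the episode above 0.012 m).
It fails at once if a thing on the table is knocked about (moved more than 30 mm) (distance of any of tray, spanner, grease, mug, tofu, knife from where it was at the start of the episode above 0.03 m).
It also fails if it takes over 72 s, if anything falls off the work surface, if the arm or the gripper's body presses on something with over 40 N, if the wrist force passes 120 N, or if a joint passes its speed limit or range.

## Working session

There is one attempt and no reset: what is moved stays moved. The work goes in short steps, each a Python script; the robot and the scene stay as the last script left them, time stands still between calls to the robot, and variables do not carry over. Pictures are saved under pics/ and viewed, at most 10 in all, crops included, and the job is handed in when it is done.

```bash
mkdir -p pics; python3 - <<'E'
from bench import robot
import cv2,numpy as np
for n in("scene","top"):
    d=robot.get_image(n);cv2.imwrite(f"pics/{n}0.png",d["img"]);print(n,{k:d[k] for k in d if k!="img"})
print(robot.current_t(),robot.current_eef_rot())
E
```

```text
scene {'fovy': 49.73841392709882, 'cx': 319.06163925234415, 'cy': 243.15976673506336, 'eye': array([1208.59771367, -460.82854096, 1217.26437683]), 'orientation': array([-2.43237403, -0.01203914,  0.92757445])}
top {'fovy': 50.45718142065191, 'cx': 310.4594076550331, 'cy': 236.9373624115849, 'eye': array([ 373.33859807,   69.27738777, 1518.87329295]), 'orientation': array([-3.02877171, -0.0099735 , -1.54894591])}
0.1 [-3.14001154e+00 -3.15849925e-04  3.73793461e-01]
```

View pics/scene0.png

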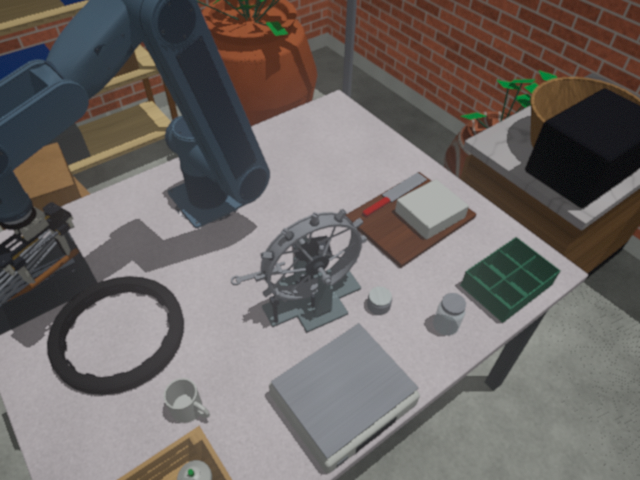

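View pics/top0.png

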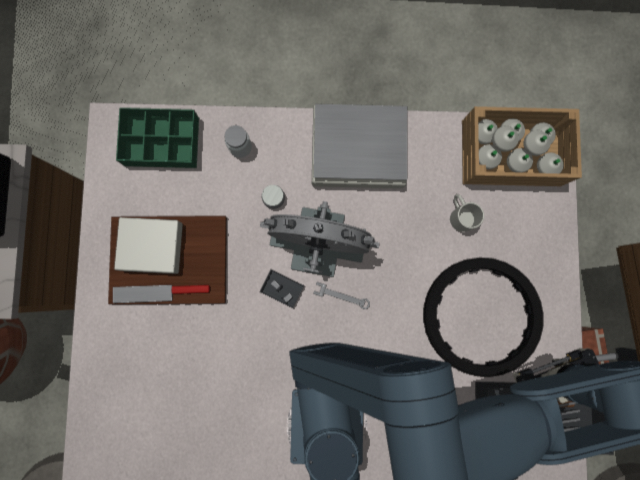

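The wheel is near (319,230) in the top view and (312,255) in the scene view, with nipple heads along the rim. I'll enlarge both.

```bash
python3 - <<'E'
import cv2,numpy as np
a=cv2.imread("pics/top0.png")[195:275,255:385];b=cv2.imread("pics/scene0.png")[200:310,245:375]
a=cv2.resize(a,None,fx=6,fy=6,interpolation=cv2.INTER_CUBIC);b=cv2.resize(b[:70],None,fx=6,fy=6,interpolation=cv2.INTER_CUBIC)
cv2.imwrite("pics/a.png",a);cv2.imwrite("pics/b.png",b);print(a.shape,b.shape)
E
```

```text
(480, 780, 3) (420, 780, 3)
```

View pics/a.png

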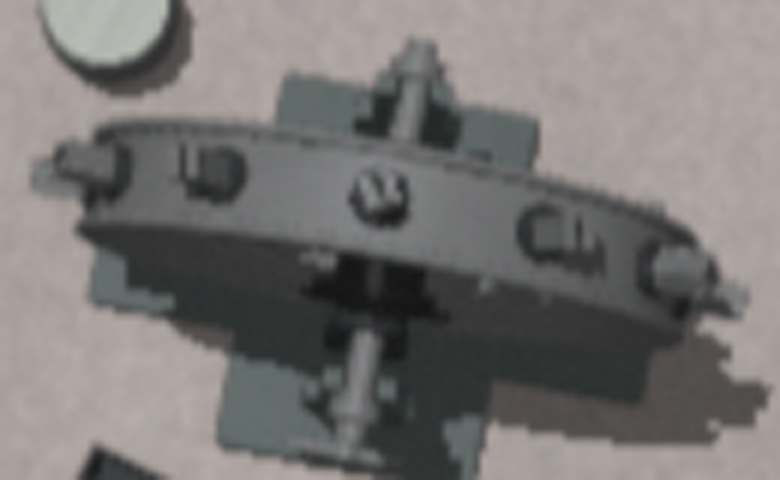

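View pics/b.png

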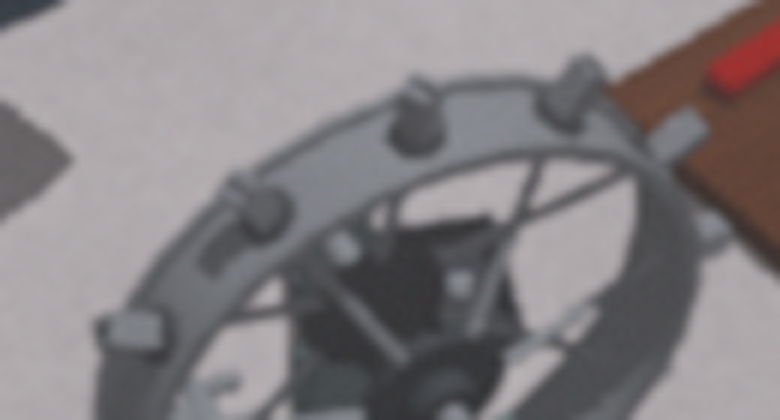

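Top crop tips: left (188,162), middle (382,187), right (592,252); collars (222,176), (380,200), (545,235). Scene crop tips: left (588,70), middle (423,88), right (238,188); collars (566,108), (417,135), (266,214). I'll fit the wheel's pose (hub x, y, yaw, roll) to these points and check reach.

```bash
cat > h.py <<'E'
import numpy as np, json
from scipy.spatial.transform import Rotation as Ro
from bench import robot
def eul(R): return Ro.from_matrix(R).as_euler('xyz')
def nip(p,k):  # p: hub x,y,yaw,phi ; k=+1 left,0,-1 right -> hub, outward n, tangent t(left), axle a
    a=np.array([np.cos(p[2]),np.sin(p[2]),0]);l=np.array([-a[1],a[0],0])
    th=p[3]+k*np.pi/6
    n=np.sin(th)*l+np.cos(th)*np.array([0,0,1]); return np.array([p[0],p[1],183.]),n,a
def pose(p,k,h,q=0.): # TCP at height h above bed; tool z=-n, tool y rotated by q about tool z from the axle
    c,n,a=nip(p,k); R=np.c_[np.cross(a,-n),a,-n]@Ro.from_euler('z',q).as_matrix()
    return c+n*(130+h),R
E
cat > fit.py <<'E'
from h import *
from scipy.optimize import least_squares
cam={'top':(50.45718142,310.459,236.937,[373.3386,69.2774,1518.8733],[-3.02877171,-0.0099735,-1.54894591],(255,195)),
'scene':(49.738414,319.0616,243.1598,[1208.5977,-460.8285,1217.2644],[-2.43237403,-0.01203914,0.92757445],(245,200))}
obs={'top':{(1,159):(188,162),(0,159):(382,187),(-1,159):(592,252),(1,132.5):(222,176),(0,132.5):(380,200),(-1,132.5):(545,235)},
'scene':{(1,159):(588,70),(0,159):(423,88),(-1,159):(238,188),(1,132.5):(566,108),(0,132.5):(417,135),(-1,132.5):(266,214)}}
def res(p):
    r=[]
    for n,(f,cx,cy,e,o,off) in cam.items():
        F=240/np.tan(np.radians(f)/2);R=Ro.from_euler('xyz',o).as_matrix()
        for (k,rad),px in obs[n].items():
            c,nn,a=nip(p,k);v=R.T@(c+rad*nn-np.array(e))
            u=np.array(px)/6-5/12+np.array(off)
            r+=list(F*v[:2]/v[2]+[cx,cy]-u)
    return np.array(r)
s=least_squares(res,[400,60,0.15,0]);print(s.x.round(3),res(s.x).round(1).reshape(2,6,2).tolist())
json.dump(list(s.x),open('p.json','w'))
for k in(1,0,-1):
    for q in np.arange(0,6.28,0.785):
        P,R=pose(s.x,k,8,q);j=robot.inverse_kinematics(P,eul(R));print(k,round(q,2),P.round(0),None if j is None else np.round(j,2))
E
python3 fit.py
```

```text
[ 5.32619e+02  3.93370e+01 -1.81000e-01  2.30000e-02] [[[-0.5, -1.1], [-0.0, 0.1], [-2.1, -2.8], [-0.2, -0.9], [0.3, -0.5], [-0.3, 0.1]], [[0.4, -1.3], [-1.4, -0.7], [-1.5, -0.7], [-1.4, 0.6], [-0.6, -0.7], [-0.8, -0.2]]]
1 0.0 [545. 110. 301.] [ 0.3   0.43  1.22 -0.49  1.75  0.46]
1 0.78 [545. 110. 301.] [ 0.3   0.43  1.22 -0.49  1.75  1.24]
1 1.57 [545. 110. 301.] [ 0.3   0.43  1.22 -0.49  1.75  2.03]
1 2.36 [545. 110. 301.] [ 0.3   0.43  1.22 -0.49  1.75  2.81]
1 3.14 [545. 110. 301.] [ 0.3   0.43  1.22 -0.49  1.75 -2.68]
1 3.92 [545. 110. 301.] [ 0.3   0.43  1.22 -0.49  1.75 -1.9 ]
1 4.71 [545. 110. 301.] [ 0.3   0.43  1.22 -0.49  1.75 -1.11]
1 5.5 [545. 110. 301.] [ 0.3   0.43  1.22 -0.49  1.75 -0.33]
0 0.0 [533.  42. 321.] [-0.11  0.19  1.38 -0.02  1.58  0.07]
0 0.78 [533.  42. 321.] [-0.11  0.19  1.38 -0.02  1.58  0.85]
0 1.57 [533.  42. 321.] [-0.11  0.19  1.38 -0.02  1.58  1.64]
0 2.36 [533.  42. 321.] [-0.11  0.19  1.38 -0.02  1.58  2.42]
0 3.14 [533.  42. 321.] [-0.11  0.19  1.38 -0.02  1.58 -3.08]
0 3.92 [533.  42. 321.] [-0.11  0.19  1.38 -0.02  1.58 -2.29]
0 4.71 [533.  42. 321.] [-0.11  0.19  1.38 -0.02  1.58 -1.51]
0 5.5 [533.  42. 321.] [-0.11  0.19  1.38 -0.02  1.58 -0.72]
-1 0.0 [521. -26. 304.] [-0.6   0.19  1.52  0.46  1.64 -0.44]
-1 0.78 [521. -26. 304.] [-0.6   0.19  1.52  0.46  1.64  0.35]
-1 1.57 [521. -26. 304.] [-0.6   0.19  1.52  0.46  1.64  1.13]
-1 2.36 [521. -26. 304.] [-0.6   0.19  1.52  0.46  1.64  1.92]
-1 3.14 [521. -26. 304.] [-0.6   0.19  1.52  0.46  1.64  2.7 ]
-1 3.92 [521. -26. 304.] [-0.6   0.19  1.52  0.46  1.64 -2.79]
-1 4.71 [521. -26. 304.] [-0.6   0.19  1.52  0.46  1.64 -2.01]
-1 5.5 [521. -26. 304.] [-0.6   0.19  1.52  0.46  1.64 -1.22]
```

```bash
sed -i "s/,(-1,159):(592,252)//; s/least_squares(res,/least_squares(res,loss='soft_l1',x0=/; s/.reshape(2,6,2)//; /^for k in/,\$d" fit.py; python3 fit.py; cat >> h.py <<'E'
p=json.load(open('p.json'))
def st(k,tag=''):
    c,n,a=nip(p,k);t=np.cross(a,n)
    F=robot.current_contact_force();M=robot.current_ft_torque();T=Ro.from_euler('xyz',robot.current_eef_rot()).as_matrix()
    print(tag,'t%.2f'%robot.current_t(),'w%.1fmm'%(93*robot.current_gripper_width()),'ff',np.round(robot.current_finger_force(),1),
     'F n/a/t',np.round([F@n,F@a,F@t],1),'Mtool',np.round(T.T@M,3),'q6 %.3f'%robot.current_qpos()[5])
def turn(dq):
    q=np.array(robot.current_qpos());q[5]+=dq;robot.move_j(q)
E
python3 - <<'E'
from h import *
robot.move_gripper(0.4)
P=np.array(robot.current_tcp_pos());robot.move_linear(P+[0,0,200],speed=250)
P,R=pose(p,1,80,np.pi);robot.move_ptp(P,eul(R));st(1,'above')
P,R=pose(p,1,9,np.pi);print(robot.move_linear(P,speed=100,f_stop=12));st(1,'down')
import cv2
a=robot.get_image("top")["img"][195:275,255:385];b=robot.get_image("scene")["img"][190:260,245:375]
cv2.imwrite("pics/c.png",cv2.resize(np.vstack([a,b]),None,fx=4,fy=4,interpolation=cv2.INTER_CUBIC))
E
```

```text
[533.111  36.738 -94.4   -18.805] [-0.8, -0.4, -0.4, -0.3, -0.3, -0.4, 0.2, -0.8, -0.1, -1.1, 0.2, -1.3, -0.8, -0.6, -0.7, -0.4, -1.6, 0.7, -0.3, -0.5, -0.3, 0.1]
above t4.75 w37.3mm ff 0.0 F n/a/t [ 0.1 -0.4  0.5] Mtool [-0.007 -0.408 -0.018] q6 -2.724
False
down t5.61 w37.1mm ff 0.0 F n/a/t [-0.9  1.4 -0.1] Mtool [ 0.027 -0.35   0.001] q6 -2.692
```

View pics/c.png

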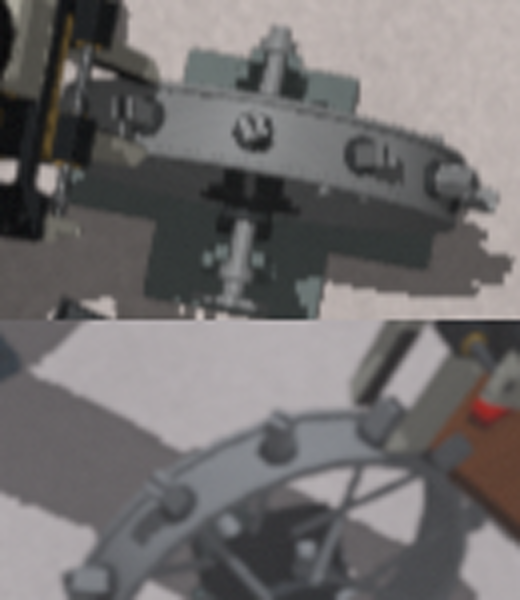

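The fingertips at (140,65) and (125,150) in the upper crop straddle the left nipple at (130,110), and the lower view agrees. I'll close the gripper.

```bash
python3 - <<'E'
from h import *
robot.move_gripper(0.0);st(1,'closed');robot.sleep(.1);st(1)
E
```

```text
closed t6.21 w14.5mm ff 30.0 F n/a/t [0.6 0.9 0. ] Mtool [ 0.331 -0.331  0.027] q6 -2.692
 t6.31 w14.3mm ff 30.0 F n/a/t [1.2 1.9 1. ] Mtool [ 0.398 -0.42   0.043] q6 -2.692
```

```bash
cat >> h.py <<'E'
def mz(m=6):
    T=Ro.from_euler('xyz',robot.current_eef_rot()).as_matrix();v=[]
    for _ in range(m): robot.sleep(.01);v.append((T.T@robot.current_ft_torque())[2])
    return np.mean(v)
def feel(n,dq=.05):
    for i in range(n):
        turn(dq);print('%.3f:%.3f'%(robot.current_qpos()[5],mz()),end=' ')
    print('t%.2f'%robot.current_t())
E
python3 - <<'E'
from h import *
print(mz(10));feel(8);st(1)
E
```

```text
0.026457726093346144
-2.643:0.032 -2.595:0.061 -2.547:-0.116 -2.499:-0.292 -2.451:-0.290 -2.403:-0.276 -2.355:-0.275 -2.307:-0.267 t8.79
 t8.79 w15.1mm ff 30.0 F n/a/t [0.5 0.9 0.1] Mtool [ 0.195 -0.439 -0.27 ] q6 -2.307
```

The bite is at q6 ≈ -2.57, with clear free travel before it. The head lags the pads slightly (about 0.06), so I'll turn to -0.94.

```bash
python3 - <<'E'
from h import *
feel(3,(-0.94+2.307)/3);robot.sleep(.3);st(1)
robot.move_gripper(0.4);st(1,'open')
P,R=pose(p,1,70);robot.move_linear(P,speed=150)
P,R=pose(p,0,70,4.3);robot.move_ptp(P,eul(R));st(0,'above')
P,R=pose(p,0,9,4.3);print(robot.move_linear(P,speed=100,f_stop=12));print(mz(8))
robot.move_gripper(0.0);robot.sleep(.1);st(0,'closed')
E
```

```text
-1.855:-0.200 -1.403:-0.211 -0.952:-0.213 t10.47
 t10.77 w14.4mm ff 30.0 F n/a/t [ 2.   1.2 -1.9] Mtool [-0.501 -0.222 -0.239] q6 -0.948
open t11.37 w37.1mm ff 0.0 F n/a/t [-0.2 -0.2 -0.2] Mtool [-0.302 -0.066  0.04 ] q6 -0.947
above t12.83 w37.4mm ff 0.0 F n/a/t [ 0.2 -0.2  0.1] Mtool [-0.006 -0.184  0.016] q6 -1.928
False
0.0021915683683249526
closed t14.27 w13.9mm ff 30.0 F n/a/t [ 2.   0.4 -2.5] Mtool [-0.55  -0.322 -0.041] q6 -1.928
```

```bash
python3 - <<'E'
from h import *
print(mz(8));feel(6);st(0)
E
```

```text
0.030146901131447502
-1.880:-0.007 -1.832:0.012 -1.784:0.008 -1.736:0.010 -1.688:0.016 -1.640:0.017 t16.13
 t16.13 w13.9mm ff 30.0 F n/a/t [ 1.9 -0.2 -2.1] Mtool [-0.366 -0.172  0.006] q6 -1.640
```

```bash
cat >> h.py <<'E'
def bite(nmax=22):
    for i in range(nmax):
        turn(.05);m=mz();print('%.3f:%.3f'%(robot.current_qpos()[5],m),end=' ')
        if m<-.15:break
    print('t%.2f'%robot.current_t())
E
python3 - <<'E'
from h import *
bite();st(0)
E
```

```text
-1.592:0.025 -1.544:0.028 -1.496:0.020 -1.448:-0.173 t17.33
 t17.33 w14.0mm ff 30.0 F n/a/t [ 1.1  0.1 -1.3] Mtool [-0.379 -0.124 -0.171] q6 -1.448
```

```bash
python3 - <<'E'
from h import *
feel(4,(1.71+1.448)/4);robot.sleep(.3);st(0)
robot.move_gripper(0.4);st(0,'open')
P,R=pose(p,0,70);robot.move_linear(P,speed=150)
P,R=pose(p,-1,70,4.3);robot.move_ptp(P,eul(R));st(-1,'above')
P,R=pose(p,-1,9,4.3);print(robot.move_linear(P,speed=100,f_stop=12));print(mz(8))
robot.move_gripper(0.0);robot.sleep(.1);st(-1,'closed');print(mz(8))
E
```

```text
-0.661:-0.298 0.127:-0.267 0.914:-0.293 1.701:-0.297 t20.63
 t20.93 w14.0mm ff 30.0 F n/a/t [ 2.1 -2.5 -3.4] Mtool [ 0.52  -0.648 -0.286] q6 1.703
open t21.54 w37.8mm ff 0.0 F n/a/t [-0.6  0.2  0.2] Mtool [ 0.054 -0.023 -0.023] q6 1.704
above t25.52 w37.3mm ff 0.0 F n/a/t [-0.1 -0.7  0.3] Mtool [ 0.204 -0.075 -0.025] q6 -2.412
False
-0.06281670612360185
closed t26.96 w13.9mm ff 30.0 F n/a/t [ 4.  -3.5 -3. ] Mtool [-0.633  0.373 -0.053] q6 -2.422
-0.062044377752388094
```

```bash
python3 - <<'E'
from h import *
bite();st(-1)
E
```

```text
-2.373:-0.035 -2.325:-0.042 -2.277:-0.044 -2.229:-0.059 -2.181:-0.071 -2.133:-0.059 -2.085:-0.043 -2.037:-0.071 -1.989:-0.292 t29.73
 t29.73 w13.4mm ff 30.0 F n/a/t [ 1.6  0.8 -0.7] Mtool [-0.043 -0.13  -0.307] q6 -1.989
```

The bite is at about -2.03. The target is -0.42.

```bash
python3 - <<'E'
from h import *
feel(3,(-0.42+1.989)/3);robot.sleep(.3);st(-1)
robot.move_gripper(0.4);st(-1,'open')
P,R=pose(p,-1,90);robot.move_linear(P,speed=150);P=np.array(robot.current_tcp_pos());robot.move_linear(P+[0,0,60]);st(-1,'up')
import cv2
a=robot.get_image("top")["img"][195:275,255:385];b=robot.get_image("scene")["img"][190:260,245:375]
cv2.imwrite("pics/d.png",cv2.resize(np.vstack([a,b]),None,fx=4,fy=4,interpolation=cv2.INTER_CUBIC))
E
```

```text
-1.469:-0.216 -0.950:-0.204 -0.429:-0.207 t31.57
 t31.88 w13.5mm ff 30.0 F n/a/t [ 2.6 -3.7  1.4] Mtool [ 0.614 -0.494 -0.207] q6 -0.429
open t32.48 w36.9mm ff 0.0 F n/a/t [-0.4 -0.2  0. ] Mtool [-0.088 -0.274 -0.024] q6 -0.426
up t33.72 w37.2mm ff 0.0 F n/a/t [-0.8 -0.4  0.9] Mtool [-0.046 -0.257 -0.053] q6 -0.350
```

View pics/d.png

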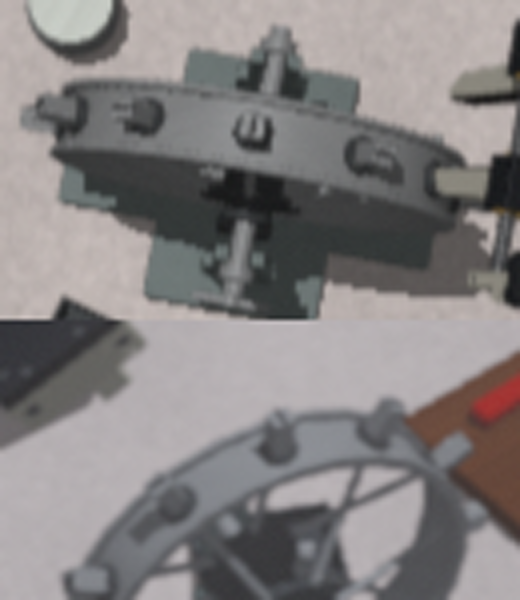

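The wheel hasn't moved: the middle nipple is still at (252,130) in the upper crop and (278,437) in the lower. The gripper is clear of everything, so I'm handing in.

```bash
python3 -c "
from bench import robot
print(robot.hand_in())"
```

```text
the job is handed in; nothing more can be done
None
```

I tightened all three nipples in order, left to right, by about 1.6, 3.2 and 1.6 rad past the bite felt on each, let go of everything, and handed the job in at about 34 s of robot time; the hand-in call gave no verdict.

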